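# Make up a centrifuge load to weight on the dial scale

## Task

The red-capped cup on the scale's tray needs making up to weight for the centrifuge: take blue-capped white bottles one by one from the sloped rack and stand them upright on the tray, letting the needle settle after each, until it rests in the green band. Set each bottle down gently so that the needle never swings into the red, leave the cup standing on the tray and the bottles you do not need in their rack, and do not disturb the other things on the bench.

Things in the scene. Friction and masses are not known exactly. Their poses are not given: they have to be found in the camera images.
- pointer (a joint): Reading of the dial scale: angle of its black needle, rad, growing clockwise with the load on the tray. 0 = empty tray; 0.005 rad per gram (1 N more turns it 0.51 rad). The painted green band runs from 1.95 to 2.60 (top of the dial), the painted red band from 4.0 to 4.4 (lower right end). It settles in about 0.5 s.
- tray_centre (a point): Middle of the scale tray's upper surface, where things stand: flat steel tray 180 mm deep (x) by 220 mm wide (y), rim 4 mm thick and 8 mm high. x points away from the dial. It rides on a spring, 90 mm above the bench when empty, and sinks straight down 2.45 mm per 100 g. The red-capped cup stands on the +x half of the tray; the -x half is free.
- red_cup_c (a point): Centre (34 mm up) of the sample cup with the red lid that stands on the tray from the start: 62 mm across the lid, 68 mm high, z along its axis. Its mass differs each time (140 to 255 g).
- rack_floor (a point): Blue sloped bottle rack, fixed: middle of its row of four pockets at floor height, 28 mm above the bench. y runs along the row (pockets at -99, -33, 33, 99 mm), z up. Bottles lean 30 to 32 degrees from vertical, caps toward the rack's -x side (the robot). Measured along a bottle from its base: front lip 37 mm high, ribs between pockets 16 mm, back edge 14 mm.
- bottle_1_c (a point): Centre (39 mm from base and from cap top, on the axis) of one of four white dropper bottles with blue caps: round body 30 mm in diameter and 62 mm high (straight sides from 5 to 50 mm), then a narrower cap to 78 mm; z along its axis toward the cap. Starts leaning 30 to 32 degrees in a pocket of the rack, the one at y = -99 mm of the row. Mass 88 to 116 g, each different.
- bottle_2_c (a point): Centre (39 mm from base and from cap top, on the axis) of one of four white dropper bottles with blue caps: round body 30 mm in diameter and 62 mm high (straight sides from 5 to 50 mm), then a narrower cap to 78 mm; z along its axis toward the cap. Starts leaning 30 to 32 degrees in a pocket of the rack, the one at y = -33 mm of the row. Mass 88 to 116 g, each different.
- bottle_3_c (a point): Centre (39 mm from base and from cap top, on the axis) of one of four white dropper bottles with blue caps: round body 30 mm in diameter and 62 mm high (straight sides from 5 to 50 mm), then a narrower cap to 78 mm; z along its axis toward the cap. Starts leaning 30 to 32 degrees in a pocket of the rack, the one at y = +33 mm of the row. Mass 88 to 116 g, each different.
- bottle_4_c (a point): Centre (39 mm from base and from cap top, on the axis) of one of four white dropper bottles with blue caps: round body 30 mm in diameter and 62 mm high (straight sides from 5 to 50 mm), then a narrower cap to 78 mm; z along its axis toward the cap. Starts leaning 30 to 32 degrees in a pocket of the rack, the one at y = +99 mm of the row. Mass 88 to 116 g, each different.
- scale: White housing of the dial scale, fixed to the bench; origin on the bench under the tray's centre, x away from the dial. The round dial (100 mm) lies on a sloping face on its -x side, 80 to 190 mm from the origin, 124 mm wide and at most 66 mm high.
- yellow_cup: Sample cup with yellow lid, 62 mm across, 68 mm high, standing on the bench behind the work; origin at its base. Bystander.
- timer: Small white timer, 62 x 66 x 18 mm, lying on the bench behind the work; origin under its centre. Bystander.
Things that resemble listed ones, but are neither listed nor needed, are in the scene too. Leave any orange, pink or purple look-alike of the part that bears bottle_3_c alone.

How it is judged (in metres and radians):
On the way:
1. A bottle stands released and upright on the tray while the needle is still short of the green band: the load is built up one bottle at a time (((x of bottle_1_c in the frame of tray_centre between -0.085 and 0.085 m and y of bottle_1_c in the frame of tray_centre between -0.105 and 0.105 m and z of bottle_1_c in the frame of tray_centre between 0.029 and 0.049 m and angle between bottle_1_c's own z axis and vertical below 0.15 rad) or (x of bottle_2_c in the frame of tray_centre between -0.085 and 0.085 m and y of bottle_2_c in the frame of tray_centre between -0.105 and 0.105 m and z of bottle_2_c in the frame of tray_centre between 0.029 and 0.049 m and angle between bottle_2_c's own z axis and vertical below 0.15 rad) or (x of bottle_3_c in the frame of tray_centre between -0.085 and 0.085 m and y of bottle_3_c in the frame of tray_centre between -0.105 and 0.105 m and z of bottle_3_c in the frame of tray_centre between 0.029 and 0.049 m and angle between bottle_3_c's own z axis and vertical below 0.15 rad) or (x of bottle_4_c in the frame of tray_centre between -0.085 and 0.085 m and y of bottle_4_c in the frame of tray_centre between -0.105 and 0.105 m and z of bottle_4_c in the frame of tray_centre between 0.029 and 0.049 m and angle between bottle_4_c's own z axis and vertical below 0.15 rad)) and value of joint pointer below 1.95 rad and contact force between the fingers and anything else below 0.1 N), for 0.2 s.
At the end, for the whole second after the job is handed in: The needle rests in the green (1.89 to 2.66 rad); the red-capped cup stands upright in the tray; every bottle is either at rest on the tray floor, inside the rim and upright within 8 degrees, or still in its rack pocket (within 20 mm of its start) (value of joint pointer between 1.89 and 2.66 rad and x of red_cup_c in the frame of tray_centre between -0.085 and 0.085 m and y of red_cup_c in the frame of tray_centre between -0.105 and 0.105 m and z of red_cup_c in the frame of tray_centre between 0.024 and 0.044 m and angle between red_cup_c's own z axis and vertical below 0.15 rad and linear speed of red_cup below 0.02 m/s and ((x of bottle_1_c in the frame of tray_centre between -0.085 and 0.085 m and y of bottle_1_c in the frame of tray_centre between -0.105 and 0.105 m and z of bottle_1_c in the frame of tray_centre between 0.029 and 0.049 m and angle between bottle_1_c's own z axis and vertical below 0.15 rad and linear speed of bottle_1 below 0.02 m/s) or distance of bottle_1_c from where it was at the start of the episode below 0.02 m) and ((x of bottle_2_c in the frame of tray_centre between -0.085 and 0.085 m and y of bottle_2_c in the frame of tray_centre between -0.105 and 0.105 m and z of bottle_2_c in the frame of tray_centre between 0.029 and 0.049 m and angle between bottle_2_c's own z axis and vertical below 0.15 rad and linear speed of bottle_2 below 0.02 m/s) or distance of bottle_2_c from where it was at the start of the episode below 0.02 m) and ((x of bottle_3_c in the frame of tray_centre between -0.085 and 0.085 m and y of bottle_3_c in the frame of tray_centre between -0.105 and 0.105 m and z of bottle_3_c in the frame of tray_centre between 0.029 and 0.049 m and angle between bottle_3_c's own z axis and vertical below 0.15 rad and linear speed of bottle_3 below 0.02 m/s) or distance of bottle_3_c from where it was at the start of the episode below 0.02 m) and ((x of bottle_4_c in the frame of tray_centre between -0.085 and 0.085 m and y of bottle_4_c in the frame of tray_centre between -0.105 and 0.105 m and z of bottle_4_c in the frame of tray_centre between 0.029 and 0.049 m and angle between bottle_4_c's own z axis and vertical below 0.15 rad and linear speed of bottle_4 below 0.02 m/s) or distance of bottle_4_c from where it was at the start of the episode below 0.02 m)); the robot touches nothing.
It fails at once if The needle swings into the red (4.0 rad): the tray was pressed or struck too hard (value of joint pointer above 4 rad).
It fails at once if The red-capped cup is tipped more than 17 degrees (angle between red_cup_c's own z axis and vertical above 0.3 rad).
It fails at once if The yellow-capped cup or the timer is moved more than 30 mm (distance of any of yellow_cup, timer from where it was at the start of the episode above 0.03 m).
It also fails if it takes over 72 s, if anything falls off the work surface, if the arm or the gripper's body presses on something with over 40 N, if the wrist force passes 120 N, or if a joint passes its speed limit or range.

## Robot

A 6-joint arm with a two-finger parallel gripper is mounted at the origin on a cart in front of the work surface, level with it; the furniture and walls round the work are solid. World frame = base frame: x ahead of the robot, y to its left, z up, the work surface at z = 0. Lengths are in mm, angles in rad, forces in N, time in s.
With the tool pointing down it reaches from about 350 to 875 mm from the base axis. Payload 4.2 kg.
Tool frame: the origin (TCP) lies midway between the tips of the shut fingers; the grasp point (between the pads) lies 19 mm behind it (arm.tcp_to_grasp is the distance from the TCP to the grasp point, in mm); z points along the fingers, y is the line along which they close (so a half turn about z gives the same grasp; the last joint's range is limited). The gripper opens to 85 mm and grips with 20 to 120 N. Pads are 22 mm wide; open, the fingers measure 114 mm over their backs; the gripper's body (76 mm by 85 mm) begins 54 mm behind the grasp point. The pads swing forward as they close: fully open they stand 13 mm farther back than shut.
Start: joints at [1.38, 0.385, 0.008, 0, -1.194, -0.259], TCP at [271.707, 562.827, 231.312] pointing down, gripper open.
Joint ranges: [-3.14, 3.14], [-1.21, 2.06], [-1.07, 1.41], [-3.16, 2.05], [-2.99, -0.16], [-3.1, 3.1]. Speed limits (rad/s): [2.79, 2.79, 3.14, 3.14, 3.14, 3.14].

## Interface

Orientations are given as a unit quaternion [x, y, z, w].
In Python, from bench import arm gives the robot as it stands.
- The arm moves only by the tool arm_command, never from a script. Its argument "rows" is a list of rows, each a list of 2 entries, a list of its own where there are three numbers: the shift along the tool's x, y, z as a fraction of full scale, then the turn, a rotation vector about the tool's x, y, z as a fraction of full scale. In form: [[[x, y, z], [wx, wy, wz]], ...]. A call has 1 to 5 rows; each row is the pose to reach, as a shift and turn from the pose commanded when the call began, along the tool's axes at that moment, turning the shorter way round; what a row does not reach only later rows make up. Full scale, the value 1, is 0.25 m for a shift and 180 degrees for a turn. A row lasts 1/10 s, in which the tool goes at most 50 mm and 8.59 degrees, less where a joint would pass 70% of its speed; a pose out of reach is approached as far as the arm can. A call with a number of a shift or a turn outside -1 to 1 is refused whole. A call with a gripper value outside its range is refused whole. "grip" is the opening, from 0 (shut) to 1 (fully open), set as the call begins (left out, the last holds). The fingers move at their own pace and stop on an object; the grip force is fixed at half the most. Time passes only in rows, so rows that repeat a pose let the fingers close. It gives the time, the measured TCP pose, the force, the opening and the grip force at its end, in the units of the state.
- arm.read_state(): the state, without advancing time (a new reading comes with each control period).
- arm.get_image(name): name is "scene" or "top" or "wrist"; returns (picture, depth): 420x560x3 uint8, blue, green, red; 420x560 float32, mm along the optical axis (not along the pixel's ray), 0 where there is no reading.
- arm.camera_info(name): a dict with "fx", "fy", "cx", "cy" (pixels), "k1" (the pictures are not rectified: a ray, as slopes to the right and down, at radius r is drawn at 1 + k1 r^2 times it, then the intrinsics apply), "extrinsics" (4x4, takes a point from camera to world coordinates). Camera axes: x right, y down, z forward; pixel columns grow to the right and rows downward; lengths in mm; the calibration is good to about 2 mm. A picture is of the moment at which its call begins: read the wrist's pose just before it. camera_info takes no time and is no camera call; for the wrist camera it gives the pose at the moment of the call.
- arm.job_done(): hands the job in; it is judged then, once.
Trained networks look in the newest picture that a camera, given by its name, has taken for a name from the list of things; names that differ only in an ending like _2 or _b are one class to them, and where a whole thing is asked for, a point or a joint stands for the part that bears it (a point fixed in the world has none). Each returns a list of dicts, best first, with "score" (0 to 1); they miss things now and then, are a little off and sometimes report something else, mostly with a low value. They report only what shows in the picture. A call takes as long as a camera call. They do not tell look-alikes from the thing itself.
- arm.spot_in(camera, query): "position" ([column, row] in pixels, amid what is visible of it).
The state is a dict: "clock": time; "joints": joint angles; "joint_vel": joint speeds; "joint_efforts": joint torques, N m; "position": TCP position; "ee_rot": TCP orientation; "contact_force": force on the tool from outside, world axes, zero at the start; "wrist_torque": the same for the moment, N m; "gripper_width": finger opening in mm; "grasp_force": force on a finger pad.
Only numpy, scipy, OpenCV 4.12 (cv2) and the standard library are available. Lean on these libraries where they do the work, as an engineer would, in place of code of your own. Each camera call takes 0.05 s, during which the arm holds its last target. There are 200 camera calls.

## Working session

There is one attempt and no reset: what is moved stays moved. The work goes in short steps, Python scripts to look and compute and a tool call to move; the robot and the scene stay as the last step left them, time stands still between calls to the robot, and variables do not carry over. Pictures are saved under pics/ and viewed, at most 10 in all, crops included, and the job is handed in when it is done.

Besides the shell and the picture viewer there is one more tool, called as name([rows], argument=value, ...), one row to a line, values as JSON. arm_command: Moves the arm, as the interface text tells. Shift numbers are shares of 0.25 m and turn numbers shares of 180 degrees, none past 1 either way. Its arguments: {"type":"object","properties":{"rows":{"type":"array","items":{"type":"array"}},"grip":{"type":"number"}},"required":["rows"]}

```bash
mkdir -p pics; ls; cat > h.py <<'E'
import numpy as np, cv2
from bench import arm
from scipy.spatial.transform import Rotation as R
def unproj(cam,u,v,d,info=None):
    c=info or arm.camera_info(cam); x=(u-c['cx'])/c['fx']; y=(v-c['cy'])/c['fy']
    a,b=x,y
    for _ in range(20):
        s=1+c['k1']*(a*a+b*b); a,b=x/s,y/s
    E=np.array(c['extrinsics']); p=np.stack([a*d,b*d,d*np.ones_like(a)],-1)
    return p@E[:3,:3].T+E[:3,3]
def proj(cam,P):
    c=arm.camera_info(cam); E=np.array(c['extrinsics']); q=(np.asarray(P)-E[:3,3])@E[:3,:3]
    a,b=q[...,0]/q[...,2],q[...,1]/q[...,2]; s=1+c['k1']*(a*a+b*b)
    return np.stack([a*s*c['fx']+c['cx'],b*s*c['fy']+c['cy']],-1)
def cloud(cam):
    im,d=arm.get_image(cam); v,u=np.mgrid[:420,:560].astype(float)
    return im,d,unproj(cam,u,v,d.astype(float))
E
python3 - <<'E'
from h import *
s=arm.read_state();print(s)
for c in ('scene','top'):
    im,d,P=cloud(c); cv2.imwrite(f'pics/{c}0.png',im); np.savez(f'{c}0.npz',im=im,d=d,P=P)
    print(c,np.round(arm.camera_info(c)['extrinsics'],2).tolist())
    for q in ('bottle_1_c','red_cup_c','scale','yellow_cup','timer','pointer'):
        r=arm.spot_in(c,q)
        for k in r: 
            u,v=k['position']; print(c,q,round(k['score'],2),[round(u),round(v)],np.round(P[int(v),int(u)]))
E
```

```text
pics
{'clock': 0.0, 'joints': array([ 1.37956644e+00,  3.85514028e-01,  6.62868898e-03, -5.05544980e-04,
       -1.19398362e+00, -2.58615264e-01]), 'joint_vel': array([-1.01054650e-03,  2.90669942e-04, -5.89180666e-05,  7.00334644e-04,
       -1.46217513e-03,  4.29495707e-04]), 'joint_efforts': array([ 1.36996510e-03, -3.92289054e+01,  1.88401401e+01,  4.18591529e+00,
       -4.72107247e-03, -4.08297097e-06]), 'position': array([271.48526352, 562.31042765, 230.24739599]), 'ee_rot': array([ 9.74790025e-01, -2.23121668e-01, -1.99898959e-04,  1.04364321e-03]), 'contact_force': array([-1.01778817,  0.11682739,  0.50147155]), 'wrist_torque': array([-0.01553092,  0.01883823, -0.04961603]), 'grasp_force': 0.0, 'gripper_width': 85.41256733980589}
scene [[0.88, -0.22, 0.43, 24.34], [-0.48, -0.39, 0.79, -1062.52], [-0.01, -0.9, -0.44, 678.94], [0.0, 0.0, 0.0, 1.0]]
scene bottle_1_c 0.72 [332, 263] [ 570. -331.   79.]
scene red_cup_c 0.8 [262, 172] [625. 182. 144.]
scene scale 0.82 [241, 201] [507. 103.  87.]
scene yellow_cup 0.83 [364, 231] [ 767. -217.   60.]
scene timer 0.68 [296, 231] [ 581. -136.   70.]
scene timer 0.63 [299, 202] [757. 138.  15.]
top [[-0.01, -1.0, 0.05, 506.74], [-1.0, 0.01, -0.02, 7.22], [0.02, -0.05, -1.0, 1277.25], [0.0, 0.0, 0.0, 1.0]]
top bottle_1_c 0.66 [409, 207] [ 579. -313.   85.]
top red_cup_c 0.75 [186, 184] [630. 214. 156.]
top red_cup_c 0.62 [206, 215] [560. 175.  93.]
top red_cup_c 0.27 [210, 265] [439. 173.  37.]
top scale 0.7 [204, 215] [560. 180.  88.]
top yellow_cup 0.9 [356, 126] [ 778. -189.   70.]
top yellow_cup 0.6 [327, 204] [ 585. -114.   85.]
top timer 0.69 [220, 130] [780. 150.  21.]
top pointer 0.6 [210, 264] [441. 175.  43.]
```

```bash
python3 -c "
import cv2,numpy as np
a=cv2.imread('pics/scene0.png');b=cv2.imread('pics/top0.png');print(a.shape,b.shape)"
```

```text
(420, 560, 3) (420, 560, 3)
```

View pics/scene0.png

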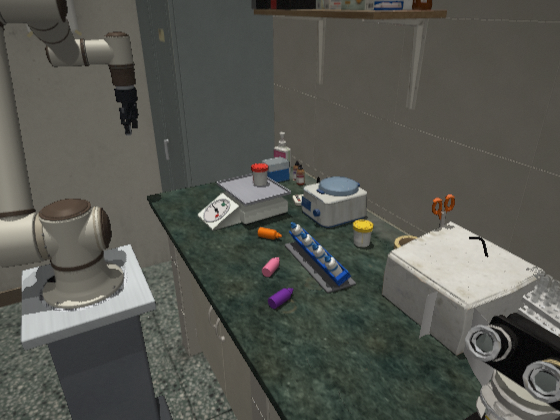

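View pics/top0.png

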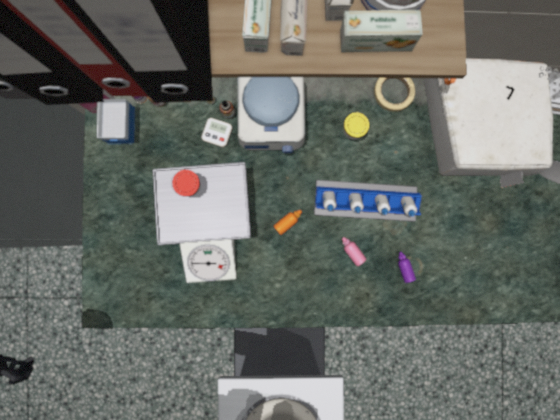

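The scene view shows the bottles in the blue rack at about (320,255), and the red cup on the tray at (260,175). In the top view the bottles are at (330..409, 205), the red cup at (186,184) and the dial at (208,263).

Look-alikes in the top view are orange (288,221), pink (353,252) and purple (405,267). They lie on the bench and must be left alone. The white bottles with blue caps in the rack fit the description, so I'll confirm them in one crop.

```bash
python3 - <<'E'
from h import *
z=np.load('top0.npz'); im,P=z['im'],z['P']
a=cv2.resize(im[170:230,305:430],(800,384),interpolation=cv2.INTER_CUBIC)
b=cv2.resize(im[235:290,175:245],(264,208),interpolation=cv2.INTER_CUBIC)
c=np.zeros((600,800,3),np.uint8); c[:384]=a; c[384:592,:264]=b
s=np.load('scene0.npz')['im'][215:295,275:365]; c[384:592,280:514]=cv2.resize(s,(234,208),interpolation=cv2.INTER_CUBIC)
cv2.imwrite('pics/crop1.png',c)
# tray
m=np.zeros(im.shape[:2],bool); m[155:250,145:255]=1
t=m&(P[...,2]>80)&(P[...,2]<102)
pts=P[t]; print('tray',cv2.minAreaRect(pts[:,:2].astype(np.float32)),np.percentile(pts[:,2],[5,50,95]))
hsv=cv2.cvtColor(im,cv2.COLOR_BGR2HSV)
red=m&(P[...,2]>140); q=P[red]; print('cup',cv2.minEnclosingCircle(q[:,:2].astype(np.float32)),np.median(q[:,2]))
n=np.zeros_like(m); n[175:225,305:430]=1
r=n&(P[...,2]>15)&(P[...,2]<130); q=P[r]; print('rack',cv2.minAreaRect(q[:,:2].astype(np.float32)))
for lo in (20,30,40,50,60,70,80,90):
    k=n&(P[...,2]>lo)&(P[...,2]<lo+10); q=P[k]; print(lo,k.sum(),np.round(np.percentile(q,[2,50,98],axis=0)[:,:2]).tolist() if k.sum() else '')
hi=n&(P[...,2]>72)
nn,l,st,ce=cv2.connectedComponentsWithStats(hi.astype(np.uint8))
for i in range(1,nn):
    if st[i,4]>8: q=P[l==i]; print('cap',st[i,4],q.mean(0).round(1),q.max(0).round(1),q.min(0).round(1))
E
```

```text
tray ((588.1952514648438, 188.22573852539062), (180.98065185546875, 219.9778594970703), 3.927048444747925) [84.18594376 88.12121607 95.18048818]
cup ((575.403076171875, 124.52308654785156), 135.92005920410156) 155.4455699012658
rack ((595.7494506835938, -221.1509552001953), (265.73870849609375, 79.7086410522461), 88.32778930664062)
20 61 [[580.0, -333.0], [597.0, -173.0], [619.0, -89.0]]
30 384 [[574.0, -348.0], [596.0, -214.0], [631.0, -91.0]]
40 866 [[569.0, -349.0], [604.0, -223.0], [628.0, -93.0]]
50 407 [[563.0, -346.0], [604.0, -218.0], [622.0, -95.0]]
60 122 [[569.0, -324.0], [595.0, -238.0], [609.0, -106.0]]
70 204 [[563.0, -329.0], [584.0, -200.0], [601.0, -107.0]]
80 229 [[560.0, -328.0], [579.0, -197.0], [595.0, -111.0]]
90 109 [[556.0, -323.0], [569.0, -247.0], [582.0, -115.0]]
cap 131 [ 584.2 -118.5   92.3] [ 602.8    7.2 1277.2] [ 506.7 -134.1   72. ]
cap 129 [ 579.6 -183.4   92.5] [ 597.5    7.2 1277.2] [ 506.7 -199.8   72.2]
cap 126 [ 574.8 -248.2   93.3] [ 592.2    7.2 1277.2] [ 506.7 -265.6   72.5]
cap 134 [ 570.4 -314.    92.6] [ 587.     7.2 1277.2] [ 506.7 -332.9   72.2]
```

View pics/crop1.png

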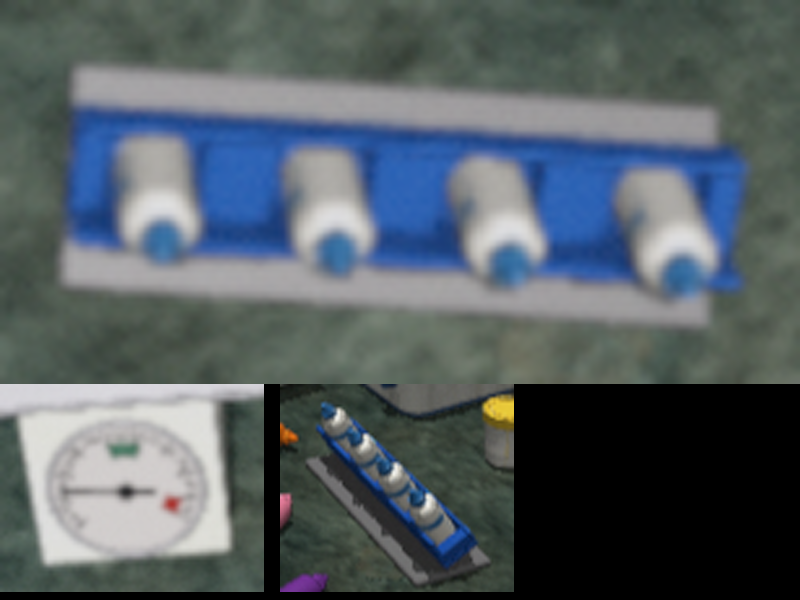

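The crop shows four white bottles with blue caps in the rack, at top-view pixels (330,205), (357,207), (382,209) and (409,207). These are the ones meant; the coloured look-alikes lie on the bench. The needle points left at about 0.7 rad, so the cup is about 140 g and roughly three bottles are needed.

```bash
cat >> h.py <<'E'
th=np.radians(-4.04)
def toolR(lean=np.radians(31),yaw=th):
    # x ~ ahead, y ~ right, z down leaning ahead
    return (R.from_euler('z',yaw)*R.from_euler('y',-lean)*R.from_euler('x',np.pi)).as_matrix()
def plan(p,Rm=None):
    s=arm.read_state(); R0=R.from_quat(s['ee_rot']).as_matrix(); Rm=R0 if Rm is None else Rm
    sh=R0.T@(np.array(p)-s['position'])/250; w=R.from_matrix(R0.T@Rm).as_rotvec()/np.pi
    print('shift',sh.round(3).tolist(),'turn',w.round(4).tolist(),'t',round(s['clock'],1)); return sh,w
E
python3 - <<'E'
from h import *
print(toolR().round(2))
s=arm.read_state();c=np.array(arm.camera_info('wrist')['extrinsics']);R0=R.from_quat(s['ee_rot']).as_matrix()
print('cam in tool',(R0.T@c[:3,:3]).round(2).tolist(),R0.T@(c[:3,3]-s['position']))
plan([400,350,330],toolR(0));plan([520,-200,300],toolR())
# cylinder fit from both clouds
from scipy.optimize import least_squares
a=R.from_euler('z',th).apply([-np.sin(np.radians(31)),0,np.cos(np.radians(31))])
for cam in ('top','scene'):
    z=np.load(cam+'0.npz');im,P=z['im'],z['P'];sat=cv2.cvtColor(im,cv2.COLOR_BGR2HSV)[...,1]
    for k,cx,cy in ((4,584,-118.5),(3,579.6,-183.4),(2,574.8,-248.2),(1,570.4,-314)):
        c0=np.array([cx+4,cy,70.])
        m=(np.linalg.norm(P-c0,axis=-1)<45)&(P[...,2]>48)&(z['d']>0)&(sat<80);q=P[m]
        def f(c):
            r=q-c; t=r@a; return np.clip(np.linalg.norm(r-np.outer(t,a),axis=1)-15,-6,6)
        b=R.from_euler('z',th).as_matrix()
        g=least_squares(lambda p:f(c0+b[:,1]*p[0]+np.cross(b[:,1],a)*p[1]),[0,0],loss='soft_l1')
        cc=c0+b[:,1]*g.x[0]+np.cross(b[:,1],a)*g.x[1]; t=(q-cc)@a
        print(cam,k,m.sum(),'axis pt',cc.round(1),'cost',round(g.cost/m.sum(),2),'t',np.percentile(t,[2,98]).round())
E
```

```text
[[ 0.86 -0.07  0.51]
 [-0.06 -1.   -0.04]
 [ 0.52  0.   -0.86]]
cam in tool [[-0.0, -0.96, -0.28], [1.0, -0.0, -0.0], [0.0, -0.28, 0.96]] [ 7.25590552e+01 -1.31011746e-01 -1.43480972e+02]
shift [0.832, 0.543, -0.395] turn [-0.0, 0.0, -0.1207] t 0.7
shift [2.221, 2.316, -0.275] turn [0.0326, 0.1701, -0.1178] t 0.7
top 4 175 axis pt [ 586.  -120.3   68.9] cost 1.64 t [-33.  23.]
top 3 176 axis pt [ 581.3 -186.6   68.7] cost 1.66 t [-30.  23.]
top 2 178 axis pt [ 576.6 -252.8   68.9] cost 1.61 t [-33.  21.]
top 1 185 axis pt [ 572.2 -319.4   68.9] cost 1.57 t [-32.  24.]
scene 4 88 axis pt [ 587.3 -122.5   69.7] cost 1.79 t [-25.  13.]
scene 3 97 axis pt [ 582.9 -188.8   69.8] cost 1.94 t [-21.  14.]
scene 2 119 axis pt [ 578.6 -254.3   70.1] cost 2.09 t [-21.  13.]
scene 1 132 axis pt [ 574.  -320.3   70. ] cost 1.58 t [-27.  12.]
```

arm_command([
  [[0.2,0.2,-0.2],[0,0,-0.04]],
  [[0.4,0.4,-0.4],[0,0,-0.08]],
  [[0.6,0.54,-0.4],[0,0,-0.12]],
  [[0.8,0.8,-0.4],[0,0,-0.12]],
  [[0.83,1,-0.4],[0,0,-0.12]],
], grip=0.6)

```text
clock: 1.2
position: [339.4, 345.0, 320.5]
ee_rot: [0.999, -0.036, 0.001, -0.001]
contact_force: [1.0, -1.2, -0.1]
gripper_width: 51.3
grasp_force: 0.0
```

```bash
python3 -c "
from h import *
plan([500,-190,280],toolR()); print(arm.read_state()['position'])"
```

```text
shift [0.796, 2.088, 0.16] turn [-0.0002, 0.1719, -0.0009] t 1.2
[339.43202696 344.99255488 320.53233523]
```

arm_command([
  [[0.1,0.2,0],[0,0.04,0]],
  [[0.2,0.4,0],[0,0.08,0]],
  [[0.3,0.6,0],[0,0.12,0]],
  [[0.4,0.8,0],[0,0.17,0]],
  [[0.4,1.0,0],[0,0.17,0]],
])

```text
clock: 1.7
position: [414.9, 106.3, 314.0]
ee_rot: [0.964, -0.032, 0.262, 0.014]
contact_force: [1.3, -1.3, -0.9]
gripper_width: 51.4
grasp_force: 0.0
```

```bash
python3 -c "
from h import *
plan([500,-190,280],toolR()); print(arm.read_state()['position'])"
```

```text
shift [0.288, 1.157, 0.342] turn [0.0027, 0.0031, 0.0021] t 1.7
[414.91612413 106.33387357 314.00953593]
```

arm_command([
  [[0.05,0.2,0.05],[0.0027,0.003,0.002]],
  [[0.1,0.4,0.1],[0.0027,0.003,0.002]],
  [[0.2,0.6,0.2],[0.0027,0.003,0.002]],
  [[0.3,0.8,0.3],[0.0027,0.003,0.002]],
  [[0.3,1.0,0.34],[0.0027,0.003,0.002]],
])

```text
clock: 2.2
position: [503.1, -119.0, 290.1]
ee_rot: [0.962, -0.037, 0.269, 0.005]
contact_force: [0.0, -0.0, 0.1]
gripper_width: 51.3
grasp_force: 0.0
```

arm_command([
  [[0,0.16,0],[0,0,0]],
  [[0,0.16,0],[0,0,0]],
])

```text
clock: 2.4
position: [499.2, -160.9, 289.2]
ee_rot: [0.962, -0.041, 0.268, 0.006]
contact_force: [0.1, -0.2, -0.7]
gripper_width: 50.9
grasp_force: 0.0
```

```bash
cat > fit.py <<'E'
from h import *
from scipy.optimize import least_squares
def fitb(P,ok,C0,a0):
    """fit cylinder axis (centre pt on axis, lean, yaw) to body points"""
    out=[]
    for k,c0 in C0.items():
        m=ok&(np.linalg.norm(P-c0,axis=-1)<42); q=P[m]
        def ax(l,y): return np.array([-np.sin(l)*np.cos(y),-np.sin(l)*np.sin(y),np.cos(l)])
        def f(p):
            a=ax(p[2],p[3]); b=np.array([-np.sin(th),np.cos(th),0]); c=c0+b*p[0]*10+np.cross(b,a0)*p[1]*10
            r=q-c;t=r@a; return np.r_[np.linalg.norm(r-np.outer(t,a),axis=1)-15]
        g=least_squares(f,[0,0,np.radians(31),th],loss='soft_l1',f_scale=1.0); p=g.x
        a=ax(p[2],p[3]);b=np.array([-np.sin(th),np.cos(th),0]);c=c0+b*p[0]*10+np.cross(b,a0)*p[1]*10
        print(k,m.sum(),'axis pt',c.round(1),'lean',np.degrees(p[2]).round(1),'yaw',np.degrees(p[3]).round(1),'res',np.median(abs(g.fun)).round(2))
E
python3 - <<'E'
from fit import *
info=arm.camera_info('wrist'); im,d=arm.get_image('wrist'); v,u=np.mgrid[:420,:560].astype(float)
P=unproj('wrist',u,v,d.astype(float),info); cv2.imwrite('pics/wrist1.png',im); np.savez('w1.npz',im=im,d=d,P=P)
print(arm.read_state()['position'],arm.spot_in('wrist','bottle_1_c'))
a=R.from_euler('z',th).apply([-np.sin(np.radians(31)),0,np.cos(np.radians(31))])
C={4:[587,-121,69],3:[582,-187.5,69],2:[577.5,-253.5,69],1:[573,-320,69]}
hsv=cv2.cvtColor(im,cv2.COLOR_BGR2HSV)
ok=(d>0)&(hsv[...,1]<80)&(P[...,2]>52)
fitb(P,ok,{k:np.array(x) for k,x in C.items()},a)
for k,c in C.items():
    # cap top along axis
    r=P-np.array(c); t=r@a; rad=np.linalg.norm(r-t[...,None]*a,axis=-1); m=(d>0)&(rad<5)&(t>20)&(t<60); print(k,m.sum(),'cap top t',np.median(t[m]) if m.any() else None)
E
```

```text
[ 499.0518098  -159.24862129  289.31598415] [{'position': [419.9, 208.9], 'score': 0.82}]
4 550 axis pt [ 587.  -120.8   69. ] lean 37.9 yaw -11.6 res 1.4
3 555 axis pt [ 582.1 -187.5   69.1] lean 37.8 yaw -4.1 res 1.34
2 581 axis pt [ 577.5 -254.3   69. ] lean 37.1 yaw 5.1 res 1.22
1 637 axis pt [ 573.2 -320.3   69.1] lean 35.5 yaw 11.9 res 1.24
4 52 cap top t 29.663633744107173
3 53 cap top t 29.18887079002495
2 56 cap top t 29.058914985492944
1 49 cap top t 29.487161555081983
```

View pics/wrist1.png

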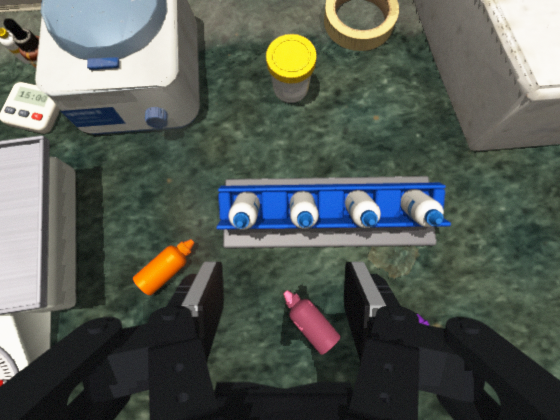

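The wrist view shows the four bottles in the rack at (243,210), (303,210), (362,210) and (423,210). The orange, pink and purple look-alikes lie in front of the rack.

```bash
cat >> h.py <<'E'
ax=R.from_euler('z',th).apply([-np.sin(np.radians(31)),0,np.cos(np.radians(31))])
B={4:[587,-120.8,69.],3:[582.1,-187.5,69.],2:[577.5,-254,69.],1:[573.1,-320.3,69.]}
def on(k,t): return np.array(B[k])+ax*t
E
python3 -c "
from h import *
plan(on(4,60),toolR()); plan(on(4,-23.5),toolR())"
```

```text
shift [-0.164, -0.167, 0.691] turn [-0.0018, -0.0006, -0.0035] t 2.5
shift [-0.165, -0.165, 1.025] turn [-0.0018, -0.0006, -0.0035] t 2.5
```

arm_command([
  [[-0.08,-0.08,0.15],[-0.0018,-0.0006,-0.0035]],
  [[-0.16,-0.165,0.3],[-0.0018,-0.0006,-0.0035]],
  [[-0.165,-0.165,0.48],[-0.0018,-0.0006,-0.0035]],
  [[-0.165,-0.165,0.6],[-0.0018,-0.0006,-0.0035]],
  [[-0.165,-0.165,0.65],[-0.0018,-0.0006,-0.0035]],
])

```text
clock: 3.0
position: [555.0, -126.5, 143.6]
ee_rot: [0.967, -0.026, 0.252, -0.007]
contact_force: [-0.1, 0.1, -0.4]
gripper_width: 51.3
grasp_force: 0.0
```

arm_command([
  [[0,0,0],[0,0,0]],
  [[0,0,0],[0,0,0]],
])

```text
clock: 3.2
position: [554.4, -127.3, 146.1]
ee_rot: [0.967, -0.027, 0.254, -0.007]
contact_force: [-0.3, -0.3, 0.3]
gripper_width: 51.0
grasp_force: 0.0
```

```bash
python3 - <<'E'
from fit import *
plan(on(4,60),toolR()); plan(on(4,-23.5),toolR())
info=arm.camera_info('wrist'); im,d=arm.get_image('wrist'); v,u=np.mgrid[:420,:560].astype(float)
P=unproj('wrist',u,v,d.astype(float),info); cv2.imwrite('pics/wrist2.png',im)
hsv=cv2.cvtColor(im,cv2.COLOR_BGR2HSV)
ok=(d>0)&(hsv[...,1]<80)
for k in (4,3):
    r=P-np.array(B[k]); t=r@ax; rad=np.linalg.norm(r-t[...,None]*ax,axis=-1)
    body=ok&(rad<20)&(t>-40)&(t<0); q=P[body]
    def f(p):
        l,y=p[2:]; a=np.array([-np.sin(l)*np.cos(y),-np.sin(l)*np.sin(y),np.cos(l)]); c=np.array(B[k])+p[0]*np.array([-np.sin(th),np.cos(th),0])*10+p[1]*10*np.array([ax[2],0,-ax[0]])
        w=q-c; return np.linalg.norm(w-np.outer(w@a,a),axis=1)-15
    g=least_squares(f,[0,0,np.radians(31),th],loss='soft_l1'); print(k,body.sum(),(g.x[:2]*10).round(1),np.degrees(g.x[2:]).round(1),'res',np.median(abs(g.fun)).round(2))
    top=(d>0)&(rad<5)&(t>15)&(t<60); print('top',top.sum(),np.median(t[top]) if top.any() else '')
E
```

```text
shift [-0.046, -0.032, 0.093] turn [-0.011, 0.0093, 0.0016] t 3.2
shift [-0.036, -0.021, 0.427] turn [-0.011, 0.0093, 0.0016] t 3.2
4 648 [-1.1  1.8] [31.6 -3.5] res 0.11
top 131 29.602245913437198
3 751 [-0.1  1.9] [31.6 -3.9] res 0.13
top 141 29.412922088988847
```

```bash
cat >> h.py <<'E'
LEAN=np.radians(31.6); th=np.radians(-3.8)
ax=R.from_euler('z',th).apply([-np.sin(LEAN),0,np.cos(LEAN)])
B={4:[588.5,-121.9,69.9],3:[583.7,-187.6,70.],2:[579.1,-254.5,69.9],1:[574.7,-320.8,69.9]}
E
python3 -c "
from h import *
for _ in range(2): plan(on(4,60),toolR(LEAN,th)); 
plan(on(4,-23.5),toolR(LEAN,th))"
```

```text
shift [-0.041, -0.029, 0.095] turn [-0.0103, 0.0124, 0.0003] t 3.2
shift [-0.041, -0.029, 0.095] turn [-0.0103, 0.0124, 0.0003] t 3.2
shift [-0.028, -0.018, 0.428] turn [-0.0103, 0.0124, 0.0003] t 3.2
```

Correct at the pre-pose first, let it settle, then read again.

arm_command([
  [[-0.041,-0.029,0.095],[-0.0103,0.0124,0]],
  [[-0.041,-0.029,0.095],[-0.0103,0.0124,0]],
  [[-0.041,-0.029,0.095],[-0.0103,0.0124,0]],
  [[-0.041,-0.029,0.095],[-0.0103,0.0124,0]],
])

```text
clock: 3.65
position: [561.5, -134.9, 138.2]
ee_rot: [0.966, -0.027, 0.258, -0.011]
contact_force: [1.1, -0.6, -0.0]
gripper_width: 51.3
grasp_force: 0.0
```

```bash
python3 -c "
from h import *
plan(on(4,60),toolR(LEAN,th)); 
plan(on(4,-23.5),toolR(LEAN,th))"
```

```text
shift [-0.053, -0.057, 0.051] turn [-0.0127, 0.0097, -0.0002] t 3.6
shift [-0.042, -0.044, 0.385] turn [-0.0127, 0.0097, -0.0002] t 3.6
```

```bash
python3 -c "
from h import *
s=arm.read_state(); print(s['joints'].round(3),s['joint_vel'].round(3),s['position'])"
```

```text
[ 0.053  0.222 -0.667  0.121 -0.161  1.348] [-0.001  0.004  0.004 -0.009 -0.001  0.009] [ 561.47777374 -134.9451046   138.15898273]
```

arm_command([
  [[0,0,0],[0,0,0]],
  [[0,0,0],[0,0,0]],
  [[0,0,0],[0,0,0]],
])

```text
clock: 3.95
position: [561.8, -135.1, 137.5]
ee_rot: [0.966, -0.027, 0.258, -0.011]
contact_force: [0.2, -0.4, -0.5]
gripper_width: 51.4
grasp_force: 0.0
```

```bash
python3 -c "
from h import *
s=arm.read_state(); print(s['joints'].round(3),s['joint_vel'].round(3),s['position'])
plan(on(4,60),toolR(LEAN,th))"
```

```text
[ 0.052  0.224 -0.666  0.12  -0.161  1.349] [-0.001  0.006  0.002 -0.003 -0.002  0.001] [ 561.78270049 -135.1196546   137.53110961]
shift [-0.053, -0.058, 0.048] turn [-0.0127, 0.0099, -0.0003] t 4.0
```

Joint 5 is at its −0.16 stop, so the tool can't line up fully with the bottle. The pads close across a round body, so a tool lean of 24° grips just as well and keeps the finger corners inside the front lip.

```bash
cat >> h.py <<'E'
def gp(k,t=-3.6,lean=24,yaw=None):
    Rm=toolR(np.radians(lean),th if yaw is None else yaw); return on(k,t)+19*Rm[:,2],Rm
E
python3 -c "
from h import *
plan(*gp(4,80)); plan(*gp(4))"
```

```text
shift [-0.063, -0.058, 0.044] turn [-0.0127, -0.0323, 0.0005] t 4.0
shift [-0.052, -0.045, 0.378] turn [-0.0127, -0.0323, 0.0005] t 4.0
```

arm_command([
  [[-0.03,-0.03,0.02],[-0.0127,-0.032,0]],
  [[-0.063,-0.058,0.044],[-0.0127,-0.032,0]],
  [[-0.063,-0.058,0.044],[-0.0127,-0.032,0]],
  [[-0.063,-0.058,0.044],[-0.0127,-0.032,0]],
])

```text
clock: 4.35
position: [554.0, -119.8, 120.3]
ee_rot: [0.978, -0.032, 0.208, 0.007]
contact_force: [0.4, 0.0, 0.1]
gripper_width: 51.3
grasp_force: 0.0
```

```bash
python3 -c "
from h import *
print(arm.read_state()['joints'].round(3))
plan(*gp(4,80)); plan(*gp(4))"
```

```text
[ 0.094  0.246 -0.712  0.317 -0.209  1.115]
shift [0.002, -0.001, -0.001] turn [-0.0, 0.0, 0.0005] t 4.3
shift [0.046, -0.001, 0.331] turn [-0.0, 0.0, 0.0005] t 4.3
```

arm_command([
  [[0.006,0,0.04],[0,0,0]],
  [[0.012,0,0.08],[0,0,0]],
  [[0.017,0,0.12],[0,0,0]],
  [[0.022,0,0.16],[0,0,0]],
  [[0.022,0,0.16],[0,0,0]],
])

```text
clock: 4.85
position: [578.3, -123.9, 90.3]
ee_rot: [0.978, -0.031, 0.204, 0.003]
contact_force: [-0.5, -0.4, -0.0]
gripper_width: 50.9
grasp_force: 0.0
```

```bash
python3 -c "
from h import *
print(arm.read_state()['joints'].round(3))
plan(*gp(4,40)); plan(*gp(4))"
```

```text
[ 0.075  0.332 -0.678  0.307 -0.161  1.139]
shift [-0.018, -0.01, 0.009] turn [-0.0025, 0.0026, 0.0002] t 4.8
shift [0.007, -0.009, 0.181] turn [-0.0025, 0.0026, 0.0002] t 4.8
```

```bash
python3 -c "
from h import *
plan(*gp(4,45,14)); plan(*gp(4,4.4,14))"
```

```text
shift [-0.034, -0.011, -0.012] turn [-0.0025, -0.0529, 0.0004] t 4.8
shift [-0.011, -0.009, 0.149] turn [-0.0025, -0.0529, 0.0004] t 4.8
```

arm_command([
  [[-0.018,-0.006,-0.006],[-0.0025,-0.026,0]],
  [[-0.034,-0.011,-0.012],[-0.0025,-0.053,0]],
  [[-0.034,-0.011,-0.012],[-0.0025,-0.053,0]],
  [[-0.034,-0.011,-0.012],[-0.0025,-0.053,0]],
])

```text
clock: 5.25
position: [568.6, -120.3, 90.3]
ee_rot: [0.992, -0.032, 0.123, 0.004]
contact_force: [-1.0, -1.0, -0.4]
gripper_width: 51.5
grasp_force: 0.0
```

```bash
python3 -c "
from h import *
print(arm.read_state()['joints'].round(3))
plan(*gp(4,45,14)); plan(*gp(4,4.4,14))"
```

```text
[ 0.089  0.358 -0.5    0.084 -0.471  1.347]
shift [0.003, 0.001, 0.003] turn [0.0001, -0.0005, 0.0005] t 5.2
shift [0.052, 0.001, 0.158] turn [0.0001, -0.0005, 0.0005] t 5.2
```

arm_command([
  [[0.014,0,0.04],[0,0,0]],
  [[0.027,0,0.08],[0,0,0]],
  [[0.04,0,0.12],[0,0,0]],
  [[0.052,0,0.158],[0,0,0]],
  [[0.052,0,0.158],[0,0,0]],
])

```text
clock: 5.75
position: [590.3, -121.7, 53.0]
ee_rot: [0.992, -0.032, 0.12, 0.004]
contact_force: [-1.1, 0.5, -0.5]
gripper_width: 51.6
grasp_force: 0.0
```

```bash
python3 -c "
from h import *
print(arm.read_state()['joints'].round(3))
plan(*gp(4,4.4,14))"
```

```text
[ 0.082  0.445 -0.482  0.091 -0.407  1.345]
shift [0.004, 0.001, -0.008] turn [0.0002, 0.001, 0.0007] t 5.8
```

arm_command([
  [[0.004,0,-0.006],[0,0,0]],
  [[0.004,0,-0.006],[0,0,0]],
  [[0.004,0,-0.006],[0,0,0]],
  [[0.004,0,-0.006],[0,0,0]],
  [[0.004,0,-0.006],[0,0,0]],
], grip=0)

```text
clock: 6.25
position: [591.5, -121.6, 57.3]
ee_rot: [0.992, -0.032, 0.122, 0.004]
contact_force: [0.4, -0.3, -0.2]
gripper_width: 28.3
grasp_force: 59.1
```

```bash
python3 -c "
from h import *
s=arm.read_state(); print(s['gripper_width'],s['grasp_force'],s['contact_force'])
plan(s['position']+ax*90,None)"
```

```text
28.301346047007222 59.11763548851013 [ 0.43704901 -0.34847555 -0.20878664]
shift [-0.109, -0.0, -0.343] turn [0.0, 0.0, 0.0] t 6.2
```

arm_command([
  [[-0.015,0,-0.05],[0,0,0]],
  [[-0.035,0,-0.11],[0,0,0]],
  [[-0.066,0,-0.21],[0,0,0]],
  [[-0.095,0,-0.3],[0,0,0]],
  [[-0.11,0,-0.35],[0,0,0]],
])

```text
clock: 6.75
position: [542.6, -118.4, 137.2]
ee_rot: [0.992, -0.032, 0.123, 0.004]
contact_force: [0.4, 0.1, -0.7]
gripper_width: 27.8
grasp_force: 59.4
```

```bash
cat >> h.py <<'E'
TC=np.array([588.2,188.2]); TY=np.radians(3.93)
def tray(x,y,z): return np.r_[TC+R.from_euler('z',TY).as_matrix()[:2,:2]@[x,y],z]
def place(x,y,zbase,lean=-17.6,hb=53.):
    """TCP pose so that bottle stands upright with base at zbase at tray (x,y)"""
    Rm=toolR(np.radians(lean),TY); return tray(x,y,zbase+hb)+19*Rm[:,2],Rm
E
python3 - <<'E'
from h import *
s=arm.read_state(); print(s['gripper_width'],s['grasp_force'],s['contact_force'],s['joints'].round(2))
z=np.load('top0.npz'); im,d,P=z['im'],z['d'],z['P']
m=np.zeros(d.shape,bool); m[160:205,165:205]=1; m&=(d>0)&(P[...,2]>148); c=cv2.minEnclosingCircle(P[m][:,:2].astype(np.float32)); print('cup',c, R.from_euler('z',-TY).as_matrix()[:2,:2]@(np.array(c[0])-TC))
plan(*place(-45,-65,190))
E
```

```text
27.8486098867152 59.367297291755676 [ 0.44806577  0.1182337  -0.70407122] [ 0.1   0.25 -0.5   0.07 -0.57  1.35]
cup ((631.0677490234375, 213.288330078125), 31.357582092285156) [44.4864424  22.09128007]
shift [0.024, -0.951, -0.356] turn [-0.0012, -0.1759, -0.0428] t 6.8
```

arm_command([
  [[0,0,-0.18],[0,0,0]],
  [[0.01,-0.17,-0.356],[0,-0.04,-0.01]],
  [[0.02,-0.34,-0.36],[0,-0.08,-0.02]],
  [[0.024,-0.51,-0.356],[0,-0.12,-0.03]],
  [[0.024,-0.68,-0.356],[-0.001,-0.16,-0.043]],
])

```text
clock: 7.25
position: [538.9, 54.3, 225.0]
ee_rot: [0.991, 0.035, -0.13, 0.005]
contact_force: [0.6, -0.4, -1.4]
gripper_width: 28.1
grasp_force: 59.4
```

```bash
python3 -c "
from h import *
s=arm.read_state(); print(s['gripper_width'],s['position'],s['joints'].round(2))
plan(*place(-45,-65,190))"
```

```text
28.052327995119214 [538.9119581   54.27257558 224.99697268] [ 0.36  0.38 -0.01 -0.07 -1.43  1.3 ]
shift [0.03, -0.261, -0.008] turn [0.0007, -0.0149, 0.0007] t 7.2
```

arm_command([
  [[0.015,-0.13,-0.008],[0.0007,-0.015,0]],
  [[0.03,-0.261,-0.008],[0.0007,-0.015,0]],
  [[0.03,-0.261,-0.008],[0.0007,-0.015,0]],
  [[0.03,-0.261,-0.008],[0.0007,-0.015,0]],
  [[0.03,-0.261,-0.008],[0.0007,-0.015,0]],
])

```text
clock: 7.75
position: [541.6, 117.1, 222.8]
ee_rot: [0.988, 0.034, -0.153, 0.006]
contact_force: [-0.6, 0.5, -0.3]
gripper_width: 28.3
grasp_force: 59.5
```

```bash
python3 - <<'E'
from h import *
plan(*place(-45,-65,190))
s=arm.read_state(); R0=R.from_quat(s['ee_rot']).as_matrix()
for c in ('wrist','scene','top'):
    info=arm.camera_info(c); im,d=arm.get_image(c); v,u=np.mgrid[:420,:560].astype(float)
    P=unproj(c,u,v,d.astype(float),info); np.savez(c+'3.npz',im=im,d=d,P=P)
    if c=='wrist': w=im
    if c=='scene': sc=cv2.resize(im[130:220,190:310],(400,300),interpolation=cv2.INTER_CUBIC)
    if c=='top': tp=cv2.resize(im[150:290,140:270],(279,300),interpolation=cv2.INTER_CUBIC)
    if c!='top':
        G=s['position']-19*R0[:,2]; m=(d>0)&(P[...,2]>182)&(np.linalg.norm(P[...,:2]-G[:2],axis=-1)<24)&(P[...,2]<285)&(cv2.cvtColor(im,cv2.COLOR_BGR2GRAY)>110); q=P[m]
        print(c,m.sum(),G.round(1)); 
        if m.sum(): print(np.percentile(q,[2,50,98],axis=0).round(1).tolist())
o=np.zeros((600,800,3),np.uint8); o[:300,:400]=cv2.resize(w,(400,300)); o[:300,400:]=sc; o[300:,:279]=tp
cv2.imwrite('pics/m3.png',o)
E
```

```text
shift [0.0, -0.011, -0.009] turn [0.0002, -0.0002, -0.0001] t 7.8
wrist 5601 [547.3 117.5 240.9]
[[543.0, 105.2, 192.8], [558.5, 117.8, 238.6], [561.0, 129.3, 265.6]]
scene 52 [547.3 117.5 240.9]
[[531.4, 97.0, 191.9], [536.0, 105.0, 209.8], [543.1, 120.0, 244.8]]
```

View pics/m3.png

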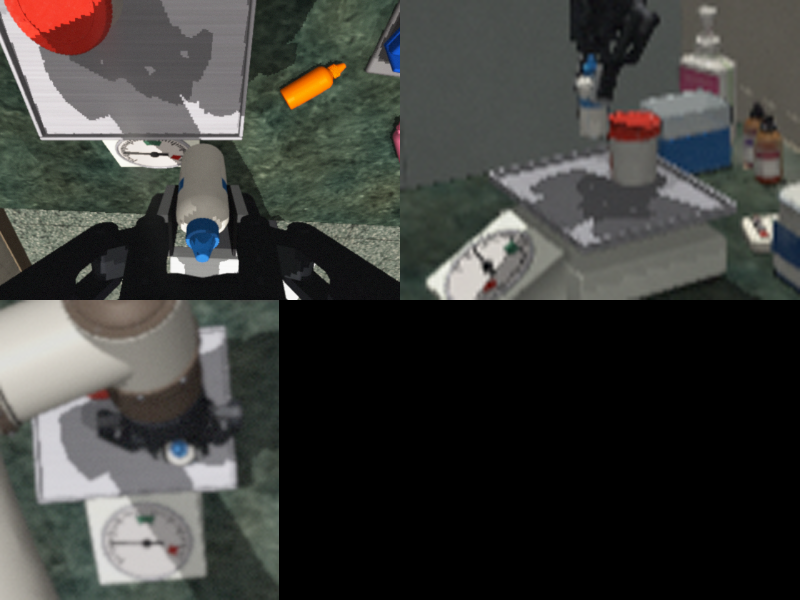

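The wrist view (upper left) shows the white bottle held at about (205,195), with the tray and red cup behind it. The scene crop shows the bottle upright over the tray at (593,105). I'll fit the bottle's true pose in the hand and the tray's height from the wrist cloud.

```bash
cat > hold.py <<'E'
from h import *
from scipy.optimize import least_squares
def hold(P,im,d,s,fl=True):
    R0=R.from_quat(s['ee_rot']).as_matrix(); G=s['position']-19*R0[:,2]
    hs=cv2.cvtColor(im,cv2.COLOR_BGR2HSV); m=(d>0)&(d<260)&(np.linalg.norm(P-G,axis=-1)<60)&(abs((P-G)@R0[:,1])<15)
    w=m&(hs[...,1]<70)&(hs[...,2]>90); q=P[w]; 
    def axv(p): a=np.array([p[2],p[3],1.]); return a/np.linalg.norm(a)
    def f(p):
        a=axv(p); c=G+np.array([p[0],p[1],0])*10; r=q[sel]-c; return np.linalg.norm(r-np.outer(r@a,a),axis=1)-15
    sel=(q[:,2]<G[2]+0)&(q[:,2]>G[2]-50); g=least_squares(f,[0,0,0,0],loss='soft_l1')
    a=axv(g.x); c=G+np.array([g.x[0],g.x[1],0])*10; t=(P-c)@a; rad=np.linalg.norm(P-c-t[...,None]*a,axis=-1)
    on=m&(rad<17); top=m&(rad<6)&(t>5)
    print('axis',a.round(3),'tilt deg',np.degrees(np.arccos(a[2])).round(2),'n',sel.sum(),'res',np.median(abs(g.fun)).round(2))
    tt=np.percentile(t[on],[0.5,99.5]); print('G offset',(c-G).round(1),'t range',tt.round(1),'cap top',np.percentile(t[top],[90,99]).round(1) if top.any() else '')
    # outward (toward cam) base visible edge
    return c,a,tt
E
python3 - <<'E'
from hold import *
z=np.load('wrist3.npz'); im,d,P=z['im'],z['d'],z['P']; s=arm.read_state()
c,a,tt=hold(P,im,d,s)
print('base est',(c+a*tt[0]).round(1),(c+a*(tt[1]-78)).round(1))
m=(d>0)&(P[...,2]>80)&(P[...,2]<100)&(np.linalg.norm(P[...,:2]-TC,axis=-1)<140)
q=P[m]; L=(q[:,:2]-TC)@R.from_euler('z',TY).as_matrix()[:2,:2]
inn=(abs(L[:,0])<75)&(abs(L[:,1])<90); print('floor',np.median(q[inn,2]),inn.sum()); rim=q[:,2]>91
print('rim extents',np.percentile(L[rim],[1,99],axis=0).round(1).tolist(), 'all',L.min(0).round(1),L.max(0).round(1))
# floor x-min edge, y edges
e=L[rim&(L[:,0]<-80)]; print('front rim',len(e),np.percentile(e,[1,50,99],axis=0).round(1).tolist())
e=L[rim&(L[:,1]<-100)]; print('right rim',len(e),np.percentile(e,[1,50,99],axis=0).round(1).tolist(), np.polyfit(e[:,0],e[:,1],1) if len(e)>10 else '')
E
```

```text
axis [-0.002  0.005  1.   ] tilt deg 0.29 n 4558 res 0.21
G offset [-2.  -0.2  0. ] t range [-50.9  24.9] cap top [24.7 25.3]
base est [545.6 116.8 190.2] [545.6 116.8 188.1]
floor 87.46247365499852 38748
rim extents [[-87.3, -111.2], [42.8, 107.9]] all [ -87.9 -111.8] [ 45.1 109.1]
front rim 2021 [[-87.4, -108.8], [-84.2, 1.1], [-81.3, 105.8]]
right rim 1363 [[-86.0, -111.4], [-9.2, -108.9], [44.2, -101.6]] [-1.04622890e-02 -1.08990452e+02]
```

```bash
python3 -c "
from h import *
s=arm.read_state(); plan(s['position']-[0,0,97]); plan(s['position']-[0,0,103])"
```

```text
shift [0.117, -0.0, 0.37] turn [0.0, 0.0, 0.0] t 7.9
shift [0.124, -0.0, 0.393] turn [0.0, 0.0, 0.0] t 7.9
```

arm_command([
  [[0.04,0,0.126],[0,0,0]],
  [[0.075,0,0.237],[0,0,0]],
  [[0.1,0,0.316],[0,0,0]],
  [[0.112,0,0.354],[0,0,0]],
  [[0.117,0,0.37],[0,0,0]],
])

```text
clock: 8.4
position: [541.7, 117.1, 125.0]
ee_rot: [0.988, 0.034, -0.153, 0.006]
contact_force: [0.6, -0.3, -0.9]
gripper_width: 28.2
grasp_force: 59.5
```

```bash
python3 -c "
from h import *
s=arm.read_state(); print(s['position'],s['contact_force']); plan([s['position'][0],s['position'][1],119.8])"
```

```text
[541.74312321 117.10165674 125.03502936] [ 0.58339763 -0.32675419 -0.92796733]
shift [0.006, -0.0, 0.02] turn [0.0, 0.0, 0.0] t 8.4
```

Ease it down 5 mm, then release in a second call.

arm_command([
  [[0.001,0,0.004],[0,0,0]],
  [[0.003,0,0.009],[0,0,0]],
  [[0.005,0,0.014],[0,0,0]],
  [[0.006,0,0.019],[0,0,0]],
  [[0.006,0,0.02],[0,0,0]],
])

```text
clock: 8.9
position: [542.2, 117.9, 120.8]
ee_rot: [0.988, 0.034, -0.152, 0.005]
contact_force: [0.8, 0.6, 0.4]
gripper_width: 28.2
grasp_force: 59.5
```

```bash
cat > look.py <<'E'
import sys
from hold import *
def look(sv=None):
    s=arm.read_state(); print('pos',s['position'].round(1),'F',s['contact_force'].round(1),'w',round(s['gripper_width'],1),'t',round(s['clock'],2))
    info=arm.camera_info('wrist'); im,d=arm.get_image('wrist'); v,u=np.mgrid[:420,:560].astype(float)
    P=unproj('wrist',u,v,d.astype(float),info)
    c,a,tt=hold(P,im,d,s); base=c+a*(tt[1]-78); print('base',base.round(1))
    Rt=R.from_euler('z',TY).as_matrix()[:2,:2]; L=(P[...,:2]-TC)@Rt; Lb=(base[:2]-TC)@Rt; print('tray xy',Lb.round(1))
    m=(d>0)&(P[...,2]>70)&(P[...,2]<92)&(abs(L[...,0])<78)&(abs(L[...,1])<95); print('floor z',np.median(P[m][:,2]).round(2))
    if sv: cv2.imwrite(sv,im)
if __name__=='__main__': look(*sys.argv[1:])
E
python3 look.py
```

```text
pos [542.2 117.9 120.8] F [0.8 0.6 0.4] w 28.2 t 8.9
axis [-0.004  0.003  1.   ] tilt deg 0.29 n 4560 res 0.21
G offset [-1.8 -0.4  0. ] t range [-53.6  25.2] cap top [25.  25.5]
base [546.3 117.7  86. ]
tray xy [-46.6 -67.5]
floor z 85.96
```

arm_command([
  [[0.001,0,0.004],[0,0,0]],
  [[0.001,0,0.004],[0,0,0]],
  [[0.001,0,0.004],[0,0,0]],
])

```text
clock: 9.25
position: [542.1, 117.9, 119.5]
ee_rot: [0.988, 0.034, -0.152, 0.005]
contact_force: [0.7, 0.9, 0.1]
gripper_width: 28.4
grasp_force: 59.5
```

arm_command([
  [[0,0,0],[0,0,0]],
  [[0,0,0],[0,0,0]],
  [[0,0,0],[0,0,0]],
  [[0,0,0],[0,0,0]],
  [[0,0,0],[0,0,0]],
], grip=0.55)

```text
clock: 9.75
position: [541.8, 117.8, 119.3]
ee_rot: [0.988, 0.034, -0.153, 0.006]
contact_force: [-0.3, -0.2, 0.1]
gripper_width: 46.9
grasp_force: 0.0
```

```bash
python3 look.py; python3 -c "
from h import *
s=arm.read_state(); p=s['position']; plan(p+[0,0,110]); plan(p+[0,0,110],toolR(0,0))
plan(*gp(3,60,14))"
```

```text
pos [541.8 117.8 119.3] F [-0.3 -0.2  0.1] w 46.9 t 9.75
axis [-0.    -0.002  1.   ] tilt deg 0.1 n 4591 res 0.21
G offset [-1.3 -0.6  0. ] t range [-52.8  25.8] cap top [25.6 26.2]
base [546.2 117.7  85.3]
tray xy [-46.8 -67.5]
floor z 85.25
shift [-0.133, 0.0, -0.419] turn [0.0, 0.0, 0.0] t 9.8
shift [-0.133, 0.0, -0.419] turn [0.0036, 0.0975, 0.0217] t 9.8
shift [-0.002, 1.216, 0.071] turn [0.0016, 0.175, 0.0436] t 9.8
```

arm_command([
  [[-0.03,0,-0.1],[0,0,0]],
  [[-0.08,0,-0.25],[0,0,0]],
  [[-0.133,0,-0.419],[0,0,0]],
  [[-0.133,0.15,-0.42],[0,0.04,0.01]],
  [[-0.13,0.3,-0.419],[0,0.08,0.02]],
])

```text
clock: 10.3
position: [549.7, 43.2, 231.0]
ee_rot: [1.0, 0.004, -0.023, 0.005]
contact_force: [-0.5, -1.1, -0.5]
gripper_width: 46.9
grasp_force: 0.0
```

```bash
python3 -c "
from h import *
print(arm.read_state()['joints'].round(2))
plan(*gp(3,100,14))"
```

```text
[ 0.37  0.28 -0.14 -0.01 -1.19  1.21]
shift [-0.044, 0.906, 0.389] turn [0.001, 0.092, 0.0239] t 10.3
```

arm_command([
  [[-0.01,0.18,0],[0,0.03,0.01]],
  [[-0.02,0.36,0],[0,0.06,0.02]],
  [[-0.03,0.54,0.1],[0.001,0.092,0.024]],
  [[-0.04,0.74,0.25],[0.001,0.092,0.024]],
  [[-0.044,0.906,0.389],[0.001,0.092,0.024]],
])

```text
clock: 10.8
position: [532.9, -172.0, 147.1]
ee_rot: [0.992, -0.033, 0.119, 0.005]
contact_force: [0.7, 0.9, 0.8]
gripper_width: 47.0
grasp_force: 0.0
```

arm_command([
  [[0,0,0],[0,0,0]],
  [[0,0,0],[0,0,0]],
])

```text
clock: 11.0
position: [533.6, -171.4, 146.1]
ee_rot: [0.993, -0.034, 0.117, 0.005]
contact_force: [0.6, 0.4, 0.9]
gripper_width: 47.1
grasp_force: 0.0
```

```bash
cat > rk.py <<'E'
import sys
from hold import *
def rk(k,t2=45):
    plan(*gp(k,t2,14)); plan(*gp(k,4.4,14)); print(arm.read_state()['joints'].round(2))
    info=arm.camera_info('wrist'); im,d=arm.get_image('wrist'); v,u=np.mgrid[:420,:560].astype(float)
    P=unproj('wrist',u,v,d.astype(float),info); hsv=cv2.cvtColor(im,cv2.COLOR_BGR2HSV); ok=(d>0)&(hsv[...,1]<80)
    for j in B:
        r=P-np.array(B[j]); t=r@ax; rad=np.linalg.norm(r-t[...,None]*ax,axis=-1)
        b=ok&(rad<22)&(t>-40)&(t<0); q=P[b]
        if len(q)<100: print(j,'unseen',len(q)); continue
        def f(p):
            l,y=p[2:]; a=np.array([-np.sin(l)*np.cos(y),-np.sin(l)*np.sin(y),np.cos(l)]); c=np.array(B[j])+p[0]*np.array([-np.sin(th),np.cos(th),0])*10+p[1]*10*np.array([ax[2],0,-ax[0]])
            w=q-c; return np.linalg.norm(w-np.outer(w@a,a),axis=1)-15
        g=least_squares(f,[0,0,LEAN,th],loss='soft_l1'); top=(d>0)&(rad<5)&(t>15)&(t<60)
        print(j,len(q),'dy,dn',(g.x[:2]*10).round(1),'lean,yaw',np.degrees(g.x[2:]).round(1),'res',np.median(abs(g.fun)).round(2),'top',np.median(t[top]).round(1) if top.any() else '')
rk(int(sys.argv[1]))
E
python3 rk.py 3; python3 -c "
from h import *
for c in ('top','scene'):
    im,d=arm.get_image(c); np.save(c+'4.npy',im)
a,b=np.load('top4.npy'),np.load('scene4.npy')
o=np.zeros((400,800,3),np.uint8);o[:,:400]=cv2.resize(a[150:290,140:280],(400,400),interpolation=cv2.INTER_CUBIC);o[:300,400:]=cv2.resize(b[145:235,190:310],(400,300),interpolation=cv2.INTER_CUBIC);cv2.imwrite('pics/m4.png',o)"
```

```text
shift [0.073, 0.05, 0.249] turn [0.0009, 0.0033, -0.0007] t 11.0
shift [0.124, 0.05, 0.403] turn [0.0009, 0.0033, -0.0007] t 11.0
[-0.01  0.26 -0.45  0.03 -0.63  1.5 ]
4 unseen 32
3 970 dy,dn [-0.   0.1] lean,yaw [31.5 -3.8] res 0.13 top 28.5
2 1165 dy,dn [1.1 0.4] lean,yaw [31.6 -3.4] res 0.17 top 29.1
1 1586 dy,dn [ 1.8 -0.2] lean,yaw [31.7 -4.3] res 0.24 top 29.3
```

View pics/m4.png

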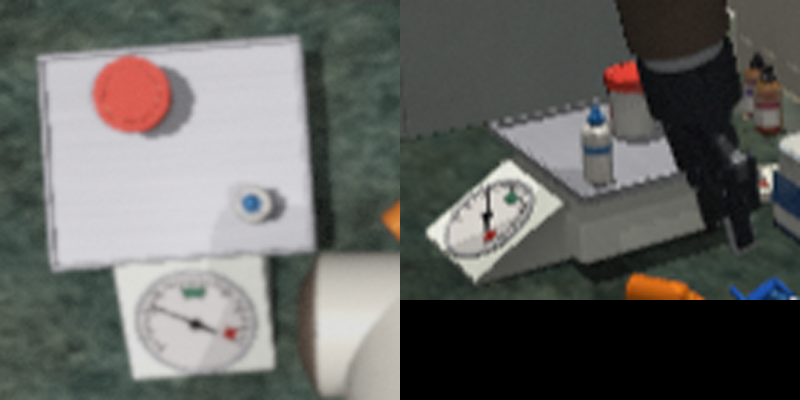

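The picture shows the bottle standing upright on the tray at (252,205) and the needle up from about 0.7 to 1.2 rad, short of green. On to bottle 3.

arm_command([
  [[0.037,0.025,0.1],[0.001,0.003,0]],
  [[0.073,0.05,0.2],[0.001,0.003,0]],
  [[0.073,0.05,0.249],[0.001,0.003,0]],
  [[0.073,0.05,0.249],[0.001,0.003,0]],
  [[0.073,0.05,0.249],[0.001,0.003,0]],
])

```text
clock: 11.65
position: [565.4, -184.5, 91.0]
ee_rot: [0.992, -0.032, 0.122, 0.004]
contact_force: [-1.1, -0.5, -0.0]
gripper_width: 46.8
grasp_force: 0.0
```

```bash
python3 -c "
from h import *
plan(*gp(3,45,14)); plan(*gp(3,5,14))"
```

```text
shift [-0.003, 0.008, 0.004] turn [-0.0004, -0.0002, 0.0003] t 11.7
shift [0.045, 0.008, 0.156] turn [-0.0004, -0.0002, 0.0003] t 11.7
```

arm_command([
  [[0.009,0.008,0.04],[0,0,0]],
  [[0.021,0.008,0.08],[0,0,0]],
  [[0.034,0.008,0.12],[0,0,0]],
  [[0.045,0.008,0.154],[0,0,0]],
  [[0.045,0.008,0.154],[0,0,0]],
])

```text
clock: 12.15
position: [585.2, -188.5, 54.0]
ee_rot: [0.992, -0.033, 0.121, 0.003]
contact_force: [0.7, 0.3, -0.2]
gripper_width: 47.1
grasp_force: 0.0
```

arm_command([
  [[0,0,0],[0,0,0]],
  [[0,0,0],[0,0,0]],
  [[0,0,0],[0,0,0]],
  [[0,0,0],[0,0,0]],
  [[0,0,0],[0,0,0]],
], grip=0)

```text
clock: 12.65
position: [585.2, -188.5, 55.8]
ee_rot: [0.992, -0.033, 0.122, 0.004]
contact_force: [0.1, -0.2, -1.0]
gripper_width: 28.5
grasp_force: 59.1
```

arm_command([
  [[-0.015,0,-0.05],[0,0,0]],
  [[-0.035,0,-0.11],[0,0,0]],
  [[-0.066,0,-0.21],[0,0,0]],
  [[-0.095,0,-0.3],[0,0,0]],
  [[-0.11,0,-0.35],[0,0,0]],
])

```text
clock: 13.15
position: [536.9, -185.4, 136.4]
ee_rot: [0.992, -0.033, 0.123, 0.004]
contact_force: [0.2, 0.5, -1.2]
gripper_width: 28.1
grasp_force: 59.4
```

```bash
python3 -c "
from h import *
plan(*place(-45,0,190))"
```

```text
shift [-0.006, -1.478, -0.365] turn [-0.0016, -0.1762, -0.0435] t 13.2
```

arm_command([
  [[0,-0.05,-0.18],[0,0,0]],
  [[0,-0.2,-0.36],[0,-0.02,0]],
  [[0,-0.4,-0.46],[0,-0.06,-0.01]],
  [[0,-0.6,-0.46],[0,-0.1,-0.03]],
  [[0,-0.8,-0.46],[0,-0.14,-0.04]],
])

```text
clock: 13.65
position: [522.3, 5.1, 248.8]
ee_rot: [0.995, 0.03, -0.097, 0.003]
contact_force: [1.1, -1.4, -2.1]
gripper_width: 28.6
grasp_force: 59.5
```

```bash
python3 -c "
from h import *
plan(*place(-45,0,205))"
```

```text
shift [0.109, -0.714, 0.014] turn [-0.0004, -0.0358, -0.0029] t 13.7
```

arm_command([
  [[0.02,-0.18,0],[0,-0.018,0]],
  [[0.05,-0.36,0],[0,-0.036,-0.003]],
  [[0.08,-0.54,0],[0,-0.036,-0.003]],
  [[0.109,-0.714,0.014],[0,-0.036,-0.003]],
  [[0.109,-0.714,0.014],[0,-0.036,-0.003]],
])

```text
clock: 14.15
position: [537.6, 188.0, 234.7]
ee_rot: [0.987, 0.036, -0.154, 0.005]
contact_force: [-0.0, -0.4, -1.1]
gripper_width: 28.5
grasp_force: 59.6
```

arm_command([
  [[0,0,0],[0,0,0]],
  [[0,0,0],[0,0,0]],
])

```text
clock: 14.35
position: [537.7, 182.6, 236.6]
ee_rot: [0.988, 0.033, -0.154, 0.005]
contact_force: [0.2, 0.2, -1.3]
gripper_width: 28.8
grasp_force: 59.6
```

```bash
python3 look.py; python3 -c "
from h import *
plan(*place(-45,0,205)); s=arm.read_state(); plan(s['position']-[0,0,100])"
```

```text
pos [537.7 182.6 236.6] F [ 0.2  0.2 -1.3] w 28.8 t 14.35
axis [ 0.003 -0.012  1.   ] tilt deg 0.69 n 4501 res 0.2
G offset [ 0.5 -0.3  0. ] t range [-50.1  25.8] cap top [25.6 26.3]
base [543.9 183.3 202.4]
tray xy [-44.6  -1.8]
floor z 85.14
shift [-0.004, -0.01, -0.012] turn [-0.0003, 0.0005, -0.0007] t 14.4
shift [0.122, 0.0, 0.381] turn [0.0, 0.0, 0.0] t 14.4
```

arm_command([
  [[0.049,0,0.152],[0,0,0]],
  [[0.088,0,0.275],[0,0,0]],
  [[0.119,0,0.373],[0,0,0]],
  [[0.133,0,0.416],[0,0,0]],
  [[0.138,0,0.433],[0,0,0]],
])

```text
clock: 14.9
position: [537.7, 182.2, 122.2]
ee_rot: [0.987, 0.033, -0.154, 0.005]
contact_force: [-0.8, 0.1, -0.2]
gripper_width: 28.5
grasp_force: 59.6
```

```bash
python3 -c "
from h import *
s=arm.read_state(); plan([s['position'][0],s['position'][1],236.6-119]); print(s['position'],s['contact_force'])"
```

```text
shift [0.006, -0.0, 0.017] turn [0.0, 0.0, 0.0] t 14.9
[537.72825316 182.18091658 122.16010276] [-0.79812634  0.14498365 -0.24955065]
```

arm_command([
  [[0.001,0,0.004],[0,0,0]],
  [[0.003,0,0.009],[0,0,0]],
  [[0.005,0,0.013],[0,0,0]],
  [[0.006,0,0.018],[0,0,0]],
  [[0.006,0,0.02],[0,0,0]],
])

```text
clock: 15.4
position: [538.1, 183.5, 118.0]
ee_rot: [0.988, 0.033, -0.153, 0.005]
contact_force: [-0.6, -0.0, -0.3]
gripper_width: 28.7
grasp_force: 59.6
```

```bash
python3 look.py
```

```text
pos [538.1 183.5 118. ] F [-0.6 -0.  -0.3] w 28.7 t 15.4
axis [ 0.    -0.012  1.   ] tilt deg 0.67 n 4530 res 0.2
G offset [ 0.5 -0.3  0. ] t range [-53.   25.8] cap top [25.6 26.2]
base [544.4 184.2  83.9]
tray xy [-44.  -1.]
floor z 83.65
```

Resting on the tray, which has sunk 1.5 mm. Release it and lift.

arm_command([
  [[0.001,0,0.003],[0,0,0]],
  [[0.001,0,0.003],[0,0,0]],
])

```text
clock: 15.65
position: [538.0, 183.5, 116.9]
ee_rot: [0.988, 0.033, -0.153, 0.005]
contact_force: [0.5, 0.8, 0.8]
gripper_width: 28.3
grasp_force: 59.6
```

arm_command([
  [[0,0,0],[0,0,0]],
  [[0,0,0],[0,0,0]],
  [[0,0,0],[0,0,0]],
  [[0,0,0],[0,0,0]],
  [[0,0,0],[0,0,0]],
], grip=0.55)

```text
clock: 16.15
position: [537.7, 183.3, 116.7]
ee_rot: [0.988, 0.033, -0.154, 0.005]
contact_force: [-0.2, -0.3, -0.8]
gripper_width: 47.6
grasp_force: 0.0
```

```bash
python3 look.py
```

```text
pos [537.7 183.3 116.7] F [-0.2 -0.3 -0.8] w 47.6 t 16.15
axis [ 0.    -0.001  1.   ] tilt deg 0.09 n 4577 res 0.2
G offset [0.7 0.4 0. ] t range [-52.7  26. ] cap top [25.7 26.4]
base [544.2 184.2  82.8]
tray xy [-44.1  -1. ]
floor z 82.68
```

arm_command([
  [[-0.03,0,-0.1],[0,0,0]],
  [[-0.08,0,-0.25],[0,0,0]],
  [[-0.133,0,-0.419],[0,0,0]],
  [[-0.14,0.15,-0.44],[0,0.04,0.01]],
  [[-0.14,0.3,-0.44],[0,0.08,0.02]],
])

```text
clock: 16.7
position: [545.3, 108.7, 234.6]
ee_rot: [1.0, 0.003, -0.023, 0.005]
contact_force: [-0.2, -1.2, 0.1]
gripper_width: 46.9
grasp_force: 0.0
```

```bash
sed -i 's/2:\[579.1,-254.5,69.9\],1:\[574.7/2:[579.2,-253.6,70.0],1:[574.7/' h.py; python3 -c "
from h import *
print(B[2]); plan(*gp(2,110,14))"
```

```text
[579.2, -253.6, 70.0]
shift [-0.067, 1.432, 0.374] turn [0.0006, 0.0926, 0.0233] t 16.7
```

arm_command([
  [[0,0.2,0],[0,0.03,0.01]],
  [[-0.02,0.4,0],[0,0.06,0.02]],
  [[-0.03,0.6,0],[0.001,0.092,0.023]],
  [[-0.05,0.8,0],[0.001,0.092,0.023]],
  [[-0.067,1.0,0.1],[0.001,0.092,0.023]],
])

```text
clock: 17.2
position: [527.4, -138.0, 217.2]
ee_rot: [0.992, -0.032, 0.12, 0.005]
contact_force: [1.4, 0.1, 0.4]
gripper_width: 47.3
grasp_force: 0.0
```

```bash
python3 -c "
from h import *
plan(*gp(2,100,14))"
```

```text
shift [-0.033, 0.447, 0.324] turn [0.0005, 0.0012, 0.0007] t 17.2
```

arm_command([
  [[-0.01,0.18,0.1],[0,0.001,0]],
  [[-0.02,0.36,0.2],[0,0.001,0]],
  [[-0.033,0.447,0.32],[0,0.001,0]],
  [[-0.033,0.447,0.32],[0,0.001,0]],
  [[-0.033,0.447,0.32],[0,0.001,0]],
])

```text
clock: 17.7
position: [529.5, -248.9, 133.6]
ee_rot: [0.993, -0.033, 0.117, 0.005]
contact_force: [-0.0, -0.3, -0.4]
gripper_width: 47.2
grasp_force: 0.0
```

```bash
python3 rk.py 2
```

```text
shift [0.08, 0.005, 0.199] turn [0.0006, 0.0033, -0.0001] t 17.7
shift [0.131, 0.005, 0.353] turn [0.0006, 0.0033, -0.0001] t 17.7
[-0.18  0.32 -0.38 -0.04 -0.65  1.71]
4 unseen 5
3 unseen 0
2 1064 dy,dn [0.1 0. ] lean,yaw [31.5 -4.2] res 0.14 top 28.5
1 1249 dy,dn [1.5 0.1] lean,yaw [31.7 -3.3] res 0.18 top 29.2
```

arm_command([
  [[0.04,0.005,0.08],[0.0006,0.0033,0]],
  [[0.08,0.005,0.16],[0.0006,0.0033,0]],
  [[0.08,0.005,0.199],[0.0006,0.0033,0]],
  [[0.08,0.005,0.199],[0.0006,0.0033,0]],
  [[0.08,0.005,0.199],[0.0006,0.0033,0]],
])

```text
clock: 18.25
position: [560.9, -251.1, 91.5]
ee_rot: [0.992, -0.032, 0.123, 0.004]
contact_force: [0.4, -0.5, -0.1]
gripper_width: 47.1
grasp_force: 0.0
```

```bash
python3 -c "
from h import *
plan(*gp(2,45,14)); plan(*gp(2,5,14))"
```

```text
shift [-0.004, 0.005, 0.006] turn [-0.0001, -0.0008, 0.0007] t 18.2
shift [0.044, 0.005, 0.158] turn [-0.0001, -0.0008, 0.0007] t 18.2
```

arm_command([
  [[0.008,0.005,0.04],[0,0,0]],
  [[0.02,0.005,0.08],[0,0,0]],
  [[0.033,0.005,0.12],[0,0,0]],
  [[0.044,0.005,0.156],[0,0,0]],
  [[0.044,0.005,0.156],[0,0,0]],
])

```text
clock: 18.75
position: [580.5, -254.1, 53.2]
ee_rot: [0.992, -0.033, 0.121, 0.004]
contact_force: [-0.2, -0.5, -0.3]
gripper_width: 46.5
grasp_force: 0.0
```

arm_command([
  [[0,0,0],[0,0,0]],
  [[0,0,0],[0,0,0]],
  [[0,0,0],[0,0,0]],
  [[0,0,0],[0,0,0]],
  [[0,0,0],[0,0,0]],
], grip=0)

```text
clock: 19.25
position: [580.7, -254.2, 55.4]
ee_rot: [0.992, -0.032, 0.123, 0.004]
contact_force: [1.1, 0.4, -1.1]
gripper_width: 28.5
grasp_force: 59.1
```

arm_command([
  [[-0.015,0,-0.05],[0,0,0]],
  [[-0.035,0,-0.11],[0,0,0]],
  [[-0.066,0,-0.21],[0,0,0]],
  [[-0.095,0,-0.3],[0,0,0]],
  [[-0.11,0,-0.35],[0,0,0]],
])

```text
clock: 19.75
position: [532.1, -251.2, 136.5]
ee_rot: [0.992, -0.032, 0.124, 0.004]
contact_force: [-0.1, 0.3, -0.3]
gripper_width: 28.5
grasp_force: 59.4
```

arm_command([
  [[0,-0.05,-0.18],[0,0,0]],
  [[0,-0.2,-0.36],[0,-0.02,0]],
  [[0,-0.4,-0.46],[0,-0.06,-0.01]],
  [[0,-0.6,-0.46],[0,-0.1,-0.03]],
  [[0,-0.8,-0.46],[0,-0.14,-0.04]],
])

```text
clock: 20.25
position: [517.0, -60.8, 248.4]
ee_rot: [0.995, 0.03, -0.096, 0.004]
contact_force: [2.1, -1.2, -1.3]
gripper_width: 28.3
grasp_force: 59.5
```

```bash
python3 -c "
from h import *
plan(*place(-45,65,205))"
```

```text
shift [0.142, -1.235, 0.003] turn [0.0003, -0.0363, -0.0028] t 20.2
```

arm_command([
  [[0.02,-0.2,0],[0,-0.018,0]],
  [[0.04,-0.4,0],[0,-0.036,-0.003]],
  [[0.06,-0.6,0],[0,-0.036,-0.003]],
  [[0.08,-0.8,0],[0,-0.036,-0.003]],
  [[0.1,-1.0,0],[0,-0.036,-0.003]],
])

```text
clock: 20.75
position: [526.4, 189.5, 239.6]
ee_rot: [0.988, 0.034, -0.153, 0.005]
contact_force: [2.0, -0.6, -1.2]
gripper_width: 28.3
grasp_force: 59.5
```

```bash
python3 -c "
from h import *
plan(*place(-45,65,205))"
```

```text
shift [0.041, -0.238, -0.014] turn [0.0001, 0.0001, -0.0001] t 20.8
```

arm_command([
  [[0.02,-0.12,-0.01],[0,0,0]],
  [[0.041,-0.238,-0.014],[0,0,0]],
  [[0.041,-0.238,-0.014],[0,0,0]],
  [[0.041,-0.238,-0.014],[0,0,0]],
  [[0.041,-0.238,-0.014],[0,0,0]],
])

```text
clock: 21.25
position: [533.4, 246.9, 239.7]
ee_rot: [0.988, 0.033, -0.153, 0.006]
contact_force: [0.4, -0.6, -1.9]
gripper_width: 28.3
grasp_force: 59.6
```

```bash
python3 look.py; python3 -c "
from h import *
s=arm.read_state(); plan(s['position']-[0,0,100])"
```

```text
pos [533.4 246.9 239.7] F [ 0.4 -0.6 -1.9] w 28.3 t 21.25
axis [ 0.003 -0.008  1.   ] tilt deg 0.52 n 4466 res 0.2
G offset [ 0.8 -0.3  0. ] t range [-49.6  26.2] cap top [26.  26.6]
base [539.8 247.4 206. ]
tray xy [-44.2  62.4]
floor z 82.55
shift [0.121, -0.0, 0.381] turn [0.0, 0.0, 0.0] t 21.3
```

arm_command([
  [[0.051,0,0.16],[0,0,0]],
  [[0.096,0,0.3],[0,0,0]],
  [[0.125,0,0.393],[0,0,0]],
  [[0.14,0,0.44],[0,0,0]],
  [[0.146,0,0.457],[0,0,0]],
])

```text
clock: 21.8
position: [533.7, 246.7, 118.7]
ee_rot: [0.988, 0.033, -0.154, 0.006]
contact_force: [0.3, 0.7, -0.8]
gripper_width: 28.2
grasp_force: 59.6
```

arm_command([
  [[0.001,0,0.004],[0,0,0]],
  [[0.003,0,0.009],[0,0,0]],
  [[0.005,0,0.013],[0,0,0]],
  [[0.006,0,0.018],[0,0,0]],
  [[0.006,0,0.02],[0,0,0]],
])

```text
clock: 22.3
position: [534.1, 247.9, 114.8]
ee_rot: [0.988, 0.034, -0.152, 0.005]
contact_force: [1.4, 0.1, -1.1]
gripper_width: 28.5
grasp_force: 59.6
```

```bash
python3 look.py
```

```text
pos [534.1 247.9 114.8] F [ 1.4  0.1 -1.1] w 28.5 t 22.3
axis [-0.    -0.009  1.   ] tilt deg 0.51 n 4557 res 0.21
G offset [ 0.7 -0.3  0. ] t range [-52.5  26.2] cap top [26.  26.7]
base [540.6 248.5  81.2]
tray xy [-43.4  63.4]
floor z 80.95
```

arm_command([
  [[0.001,0,0.003],[0,0,0]],
  [[0.001,0,0.003],[0,0,0]],
])

```text
clock: 22.55
position: [534.0, 247.9, 113.6]
ee_rot: [0.988, 0.034, -0.153, 0.005]
contact_force: [0.5, 0.4, 0.0]
gripper_width: 28.1
grasp_force: 59.6
```

arm_command([
  [[0,0,0],[0,0,0]],
  [[0,0,0],[0,0,0]],
  [[0,0,0],[0,0,0]],
  [[0,0,0],[0,0,0]],
  [[0,0,0],[0,0,0]],
], grip=0.55)

```text
clock: 23.05
position: [533.7, 247.7, 113.4]
ee_rot: [0.988, 0.034, -0.153, 0.006]
contact_force: [-0.4, 0.2, -0.0]
gripper_width: 47.1
grasp_force: 0.0
```

```bash
python3 look.py
```

```text
pos [533.7 247.7 113.4] F [-0.4  0.2 -0. ] w 47.1 t 23.05
axis [ 0.    -0.002  1.   ] tilt deg 0.1 n 4591 res 0.2
G offset [1.  0.3 0. ] t range [-52.1  26.6] cap top [26.3 26.9]
base [540.4 248.5  80.1]
tray xy [-43.5  63.4]
floor z 80.01
```

arm_command([
  [[-0.03,0,-0.1],[0,0,0]],
  [[-0.08,0,-0.25],[0,0,0]],
  [[-0.133,0,-0.419],[0,0,0]],
  [[-0.17,0,-0.54],[0,0,0]],
  [[-0.17,0,-0.54],[0,0,0]],
])

```text
clock: 23.6
position: [536.4, 248.5, 260.9]
ee_rot: [0.988, 0.034, -0.148, 0.003]
contact_force: [1.0, -0.3, -0.7]
gripper_width: 47.3
grasp_force: 0.0
```

arm_command([
  [[0,0.2,0],[0,0,0]],
  [[0,0.4,0],[0,0,0]],
  [[0,0.6,0],[0,0,0]],
  [[0,0.8,0],[0,0,0]],
  [[0,1,0],[0,0,0]],
])

```text
clock: 24.1
position: [550.8, -3.5, 254.7]
ee_rot: [0.988, 0.034, -0.154, 0.006]
contact_force: [1.0, -0.3, -0.5]
gripper_width: 47.1
grasp_force: 0.0
```

```bash
python3 -c "
from h import *
for c in ('top','scene'):
    im,d=arm.get_image(c); np.save(c+'5.npy',im)
a,b=np.load('top5.npy'),np.load('scene5.npy')
o=np.zeros((600,800,3),np.uint8);o[:400,:400]=cv2.resize(a[150:290,140:280],(400,400),interpolation=cv2.INTER_CUBIC);o[:300,400:]=cv2.resize(b[145:235,190:310],(400,300),interpolation=cv2.INTER_CUBIC)
o[300:,400:800]=cv2.resize(a[237:288,177:245],(400,300),interpolation=cv2.INTER_CUBIC);o[400:,:400]=cv2.resize(a[160:235,300:450],(400,200))
cv2.imwrite('pics/m5.png',o)"
```

```text
(no output)
```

View pics/m5.png

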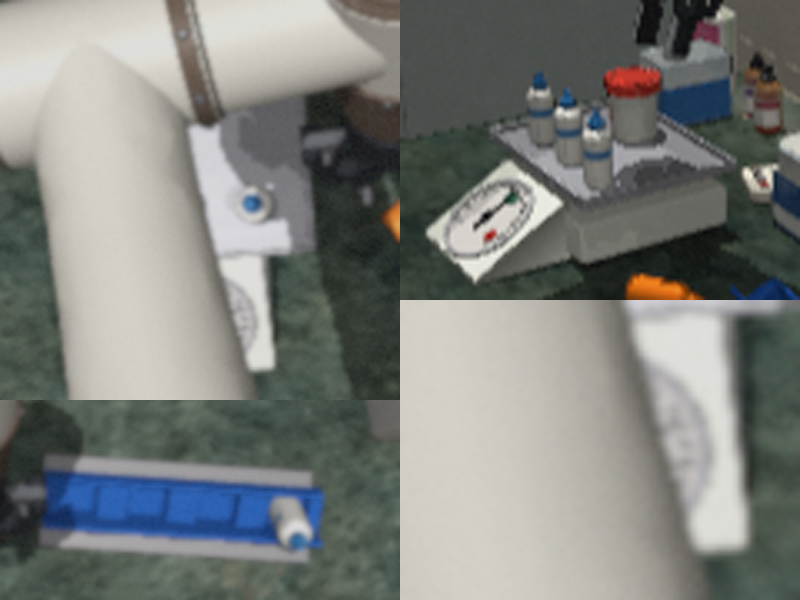

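The picture shows three bottles standing on the tray beside the red cup, at (540,110), (567,130) and (597,150). The needle points at the green mark at (512,198), bottle 1 is still in the rack, and the gripper is clear. The tray has sunk about 7.45 mm, which is about 304 g of bottles; with the cup's reading of about 0.7 rad that gives about 2.2 rad, inside the green band.

```bash
python3 -c "
from h import *
s=arm.read_state(); print(s['joint_vel'].round(3)); print(arm.job_done())"
```

```text
[ 0.073  0.004  0.015 -0.041  0.01  -0.043]
the job is handed in; nothing more can be done
None
```

I handed the job in at about 24 s: bottles 4, 3 and 2 stand upright on the tray with the red-capped cup, the needle points into the green band at an estimated 2.2 rad, bottle 1 is still in its rack, and the verdict was not reported back.

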